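# Put the gold paint away, break the lid stay and shut the kit case

## Task

Gilding is over: put the jar of gold paint (black cap) back into the wide empty bay of the open kit case, set down gently and upright and let go. Then break the folding lid stay by pushing its red knee pin back, in under the lid, well past straight, and lower the clear lid gently until it is fully shut. Leave the other jars, bowls, brush and tin where they are.

Things in the scene. Friction and masses are not known exactly. Their poses are not given: they have to be found in the camera images.
- case: Fixed open kit case of pale wood, 220 mm deep (x), 320 wide (y), 95 high, walls and floor 6 mm. Origin: centre of its underside; x points from its front to the hinge side, y to its left, z up. Partitions 66 mm high at y = -3 and -95 mm leave a wide empty bay (left), one with three fixed vials, and a narrow one (right) with the lid stay. A clear lid stands open, leaning 20 degrees forward over it.
- bay (a point): Centre of the inner floor of the wide empty bay, 6 mm above the case's underside. The bay is 154 mm across y and 208 mm along x; the front half of it is clear of the leaning lid above.
- lid_hinge (a point): Middle of the lid's hinge line, which runs along the case's y axis at the back top edge: case frame (110, 0, 95) mm.
- lid (a joint): Lid hinge angle: 0 standing open (lid 70 degrees above shut), grows as it closes, 1.222 rad fully shut on the rim. Stiff hinge with friction: it stays wherever it is left and takes about 1 to 4 N at its front half to move once the stay is broken. While the stay is straight the lid cannot be closed.
- lid_edge (a point): Middle of the front (free) edge of the clear, aluminium-framed lid, on its upper face, 222 mm from the hinge line. The lid is 320 mm wide and 12 mm thick, weighs 350 g, and its underside lies on the rim when shut (the hinge line is at the underside).
- knee_pin (a point): Centre of the red pin through the stay's knee: a cylinder 22 mm in diameter, 44 mm long, along the case's y. At the start it is at case frame (18, -125, 142) mm, under the leaning lid, held just past straight towards the front. It breaks towards the hinge side and down: it first moves along (0.86, 0, -0.51) of the case frame, on an arc about the lower pivot.
- stay_pivot (a point): Lower pivot of the stay, case frame (-23, -125, 65) mm. The stay is two flat steel links 12 mm wide, each 87 mm between pivots, from here over the red knee pin to the underside of the lid, 128 mm from the hinge line. They fold into the narrow bay as the lid closes.
- knee (a joint): Fold of the stay's knee: 0 locked (just past straight, on its stop), straight at 0.10, grows as the knee breaks, about 2.9 rad with the lid shut. A few newtons on the pin break it; it stays where left. Knee and lid move together: at 0.6 the lid has come down only about 0.05 rad.
- gold_jar: Loose gold-coloured paint jar with a black cap, 54 mm diameter (cap 51 mm), 78 mm high, about 0.2 kg. Origin: centre of its underside, z up. Stands on the table left or right of the case.
- blue_jar: Blue jar with a white cap, same size: stays where it is.
- white_jar: White jar with a blue cap, same size: stays where it is.
- bowl1: Gilded blue bowl, 74 mm diameter, 32 mm high, bystander.
- bowl2: White blue-lined bowl, 74 mm diameter, 32 mm high, bystander.
- bowl3: Gilded blue bowl, 74 mm diameter, 32 mm high, bystander.
- bowl4: White blue-lined bowl, 74 mm diameter, 32 mm high, bystander.
- brush: Paint brush lying in front of the case, bystander.
- tin: Grey tin, 74 mm diameter, 110 mm high, bystander.
Not all that is in view belongs to the job. What is shaped like the gold_jar but green is not meant.

How it is judged:
By the outcome, as a careful person would: the job done as asked, in the order asked, and still so for the second after the job is handed in, with the robot touching nothing.
It also fails if it takes over 72 s, if anything falls off the work surface, if the arm or the gripper's body presses on something with over 40 N, if the wrist force passes 120 N, or if a joint passes its speed limit or range.

## Robot

A 6-joint arm with a two-finger parallel gripper is mounted at the origin on the work surface. World frame = base frame: x ahead of the robot, y to its left, z up, the work surface at z = 0. Lengths are in mm, angles in rad, forces in N, time in s.
With the tool pointing down it reaches from about 275 to 1000 mm from the base axis. Payload 8.4 kg.
Tool frame: the origin (TCP) lies between the finger pads; the fingertips stand 22 mm ahead of it and the grasp point (between the pads) lies 3 mm ahead of it; z points along the fingers, y is the line along which they close (so a half turn about z gives the same grasp; the last joint's range is limited). The gripper opens to 85 mm and grips with 20 to 120 N. Pads are 22 mm wide; open, the fingers measure 114 mm over their backs; the gripper's body (76 mm by 85 mm) begins 54 mm behind the grasp point. The pads swing forward as they close: fully open they stand 13 mm farther back than shut.
Start: joints at [1.168, 0.353, 1.633, -0, 1.155, -0.002], TCP at [243.846, 575.471, 217.081] pointing down, gripper open.
Joint ranges: [-2.63, 2.63], [-0.92, 2.1], [0.06, 2.66], [-1.3, 4.44], [0, 2.69], [-3.02, 3.02]. Speed limits (rad/s): [2.22, 2.22, 2.79, 3.14, 3.14, 3.14].

## Interface

Orientations are given as [roll, pitch, yaw] about the fixed x, y, z axes, in that order (R = Rz(yaw) Ry(pitch) Rx(roll)).
In Python, from rig import r, grab_frame gives the robot as it stands.
- The arm moves only by the shell command python3 -m inch 'ROWS' [FORCE]. ROWS is JSON, a list of rows, each a list of 7 numbers: the turn, a rotation vector about the tool's x, y, z as a fraction of full scale, then the shift along the tool's x, y, z as a fraction of full scale, then the closure, from 0 (fully open) to 1 (shut). In form: [[rx, ry, rz, dx, dy, dz, fingers], ...]. A call has 1 to 8 rows; each row shifts and turns the commanded pose from where the row before left it, along the tool's axes as they then stand; what a row does not reach is not made up. Full scale, the value 1, is 2.5 cm for a shift and pi rad for a turn. A row lasts 1/12 s, in which the tool goes at most 41.7 mm and 7.16 degrees, less where a joint would pass 70% of its speed; a pose out of reach is approached as far as the arm can. A call with a number of a shift or a turn outside -1 to 1 is refused whole. A call with a gripper value outside its range is refused whole. The fingers move at their own pace and stop on an object; FORCE is the grip in N (left out, the last holds). Time passes only in rows, so rows that do not move let the fingers close. It gives the time, the measured TCP pose, the force, the opening and the grip force at its end, in the units of the state.
- r.sense(): the state, without advancing time (a new reading comes with each control period).
- grab_frame(name): name is "side" or "top" or "wrist"; returns a dict with "pixels" (480x640x3 uint8, red, green, blue), "z_map" (480x640 float32, mm along the optical axis (not along the pixel's ray), 0 where there is no reading), "vertical_fov" (degrees; the focal length in pixels is half the picture's height over the tangent of half this angle, whatever the lens; pixels are square), "cx", "cy" (the principal point, pixels), "dist" ([k1, k2, p1, p2, k3] as OpenCV has them; the pictures are not rectified), "cam_to_world" (4x4, takes a point from camera to world coordinates). Camera axes: x right, y down, z forward; pixel columns grow to the right and rows downward; lengths in mm; the calibration is good to about 2 mm. A picture is of the moment at which its call begins.
- r.sign_off(): hands the job in; it is judged then, once.
The state is a dict: "clock": time; "qpos": joint angles; "qvel": joint speeds; "joint_efforts": joint torques, N m; "eef_pos": TCP position; "tcp_rot": TCP orientation; "contact_force": force on the tool from outside, world axes, zero at the start; "wrist_torque": the same for the moment, N m; "opening": opening from 0.0 (shut) to 1.0 (fully open); "grasp_force": force on a finger pad.
Only numpy, scipy, OpenCV 4.12 (cv2) and the standard library are available. Lean on these libraries where they do the work, as an engineer would, in place of code of your own. Each camera call takes 0.05 s, during which the arm holds its last target. There are 200 camera calls.

## Working session

There is one attempt and no reset: what is moved stays moved. The work goes in short steps, Python scripts to look and compute and a shell command to move; the robot and the scene stay as the last step left them, time stands still between calls to the robot, and variables do not carry over. Pictures are saved under pics/ and viewed, at most 10 in all, crops included, and the job is handed in when it is done.

```bash
mkdir -p pics; ls
cat > h.py <<'E'
import numpy as np, cv2, pickle
from rig import r, grab_frame
def snap(n):
    f=grab_frame(n); pickle.dump(f,open(f'pics/{n}.pkl','wb'))
    return f
def load(n): return pickle.load(open(f'pics/{n}.pkl','rb'))
def K(f):
    fl=240/np.tan(np.radians(f['vertical_fov'])/2)
    return np.array([[fl,0,f['cx']],[0,fl,f['cy']],[0,0,1.]])
def p3(f,u,v,w=1):
    z=f['z_map'][v-w:v+w+1,u-w:u+w+1]; z=np.median(z[z>0]) if (z>0).any() else np.nan
    q=cv2.undistortPoints(np.array([[[u,v]]],float),K(f),np.array(f['dist'],float))[0,0]
    return (np.array(f['cam_to_world'])@[q[0]*z,q[1]*z,z,1])[:3].round(1)
def cloud(f):
    vv,uu=np.mgrid[:480,:640]
    q=cv2.undistortPoints(np.stack([uu,vv],-1).reshape(-1,1,2).astype(float),K(f),np.array(f['dist'],float)).reshape(480,640,2)
    z=f['z_map'][...,None].astype(float)
    c=np.concatenate([q*z,z,np.ones_like(z)],-1)@np.array(f['cam_to_world']).T
    return c[...,:3]
def ray(f,u,v,zw):
    q=cv2.undistortPoints(np.array([[[u,v]]],float),K(f),np.array(f['dist'],float))[0,0]
    T=np.array(f['cam_to_world']); d=T[:3,:3]@[q[0],q[1],1]; o=T[:3,3]
    return (o+d*(zw-o[2])/d[2]).round(1)
E
python3 - <<'E'
from h import *
for n in('top','side'):
    f=snap(n); cv2.imwrite(f'pics/{n}1.png',f['pixels'][...,::-1]); print(np.array(f['cam_to_world']).round(2).tolist(),f['vertical_fov'])
print(r.sense())
E
```

```text
pics
[[-0.01, -0.99, 0.17, 286.76], [-1.0, 0.01, 0.01, -1.38], [-0.01, -0.17, -0.99, 1432.67], [0.0, 0.0, 0.0, 1.0]] 53.0938331832313
[[0.94, -0.27, 0.21, 288.1], [-0.34, -0.74, 0.58, -621.91], [0.0, -0.62, -0.79, 1014.15], [0.0, 0.0, 0.0, 1.0]] 56.65352296259931
{'clock': 0.1, 'qpos': array([ 1.16759175e+00,  3.53555220e-01,  1.63405907e+00,  4.13191061e-06,
        1.15519036e+00, -2.38233200e-03]), 'qvel': array([-0.00081615, -0.00119742, -0.00100755, -0.00010265,  0.0005112 ,
       -0.00016878]), 'joint_efforts': array([-1.21013803e-03, -6.06351542e+01, -3.42819250e+01,  4.24739574e-05,
        3.97690965e-03, -5.08690528e-05]), 'eef_pos': array([243.6758876 , 575.06343987, 216.45184034]), 'tcp_rot': array([-3.14038067e+00, -6.66550017e-06,  2.74076873e+00]), 'contact_force': array([-0.70459107, -0.54304205, -0.26041953]), 'wrist_torque': array([0.03256914, 0.004686  , 0.02922344]), 'grasp_force': 0.0, 'opening': 0.9990349326204058}
```

View pics/top1.png

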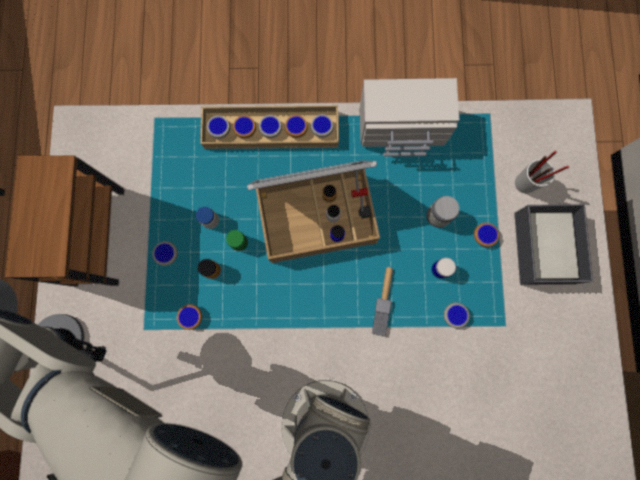

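View pics/side1.png

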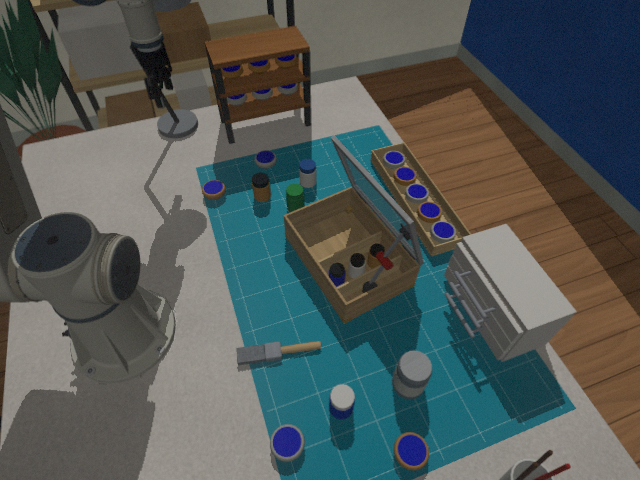

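Top view: the case is in the centre, with the lid leaning at the top and the red pin near (360,193). Jar-shaped candidates in the top view:
- black cap (208,268)
- green (236,240)
- blue cap, white jar (207,217)
- white cap, blue jar (444,268)

By the description the gold jar is the one at (208,268), or (261,186) in the side view. I'll check it in a close crop and measure.

Run:
```python
from h import *
t=load('top');s=load('side')
a=cv2.resize(t['pixels'][180:300,150:310],None,fx=3.5,fy=3.5,interpolation=cv2.INTER_CUBIC)
b=cv2.resize(s['pixels'][140:330,230:430],None,fx=3,fy=3,interpolation=cv2.INTER_CUBIC)
c=np.zeros((570,800,3),np.uint8); 
b2=cv2.resize(b,(430,408)); a2=cv2.resize(a,(370,277))
c[:408,370:]=b2; c[:277,:370]=a2
cv2.imwrite('pics/crop1.png',c[...,::-1])
for f,n in((t,'top'),(s,'side')):
    C=cloud(f); P=C.reshape(-1,3); px=f['pixels'].reshape(-1,3).astype(int)
    # jar tops
    for nm,(u,v) in {'top':dict(gold=(208,268),green=(236,240),white=(207,217),blue=(444,268),tin=(444,208)),'side':dict(gold=(261,182),green=(295,191),white=(307,167))}[n].items():
        p=p3(f,u,v); m=(np.hypot(*(P[:,:2]-p[:2]).T)<45)&(abs(P[:,2]-p[2])<8)
        Q=P[m]; print(n,nm,p,Q.mean(0).round(1),((Q.max(0)+Q.min(0))/2).round(1),(Q.max(0)-Q.min(0)).round(1))
    red=(px[:,0]>120)&(px[:,1]<50)&(px[:,2]<50)&(abs(P[:,0]-550)<250)&(abs(P[:,1])<250)
    Q=P[red]; print(n,'red',red.sum(),np.median(Q,0) if len(Q) else '', Q.min(0),Q.max(0))
    # rim points z~95
    m=(abs(P[:,2]-95)<4)&(abs(P[:,1])<230)&(abs(P[:,0]-550)<200)
    rim=P[m]; print(len(rim), rim.min(0),rim.max(0), cv2.minAreaRect(rim[:,:2].astype(np.float32)))
```

```text
top gold [443.  327.7  76.7] [444.1 332.6  77.7] [444.3 332.8  76.8] [49.4 48.6 15.3]
top green [522.3 249.4  78.3] [526.6 254.3  78. ] [527.3 254.3  77.4] [50.5 49.1 13.6]
top white [591.2 334.8  76.5] [596.1 342.5  77.4] [596.1 342.6  76.4] [48.9 50.1 15.8]
top blue [ 434.5 -340.4   77. ] [ 436.9 -344.2   77.5] [ 436.4 -343.9   77.1] [47.6 49.7 15.6]
top tin [ 600.5 -341.5  110.1] [ 599.9 -347.2  109.5] [ 599.9 -347.4  110. ] [67.1 65.5 15.6]Traceback (most recent call last):
  File "<stdin>", line 16, in <module>
    return umr_minimum(a, axis, None, out, keepdims, initial, where)
ValueError: zero-size array to reduction operation minimum which has no identity
```

View pics/crop1.png

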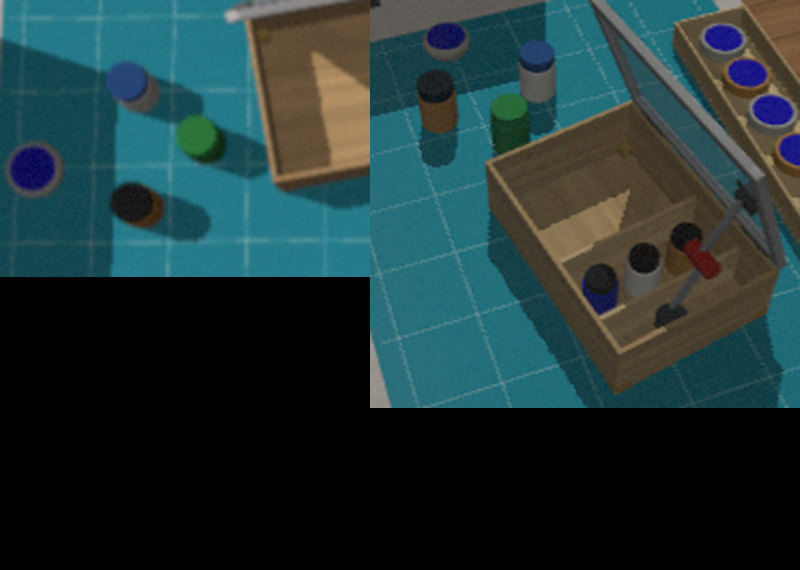

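The crop shows a black cap on a gold-orange body at crop (137,203) and (437,100), so that is the gold jar. Its cap top is at z≈77, which matches the 78 mm height. Next is the case pose.

Run:
```python
from h import *
from scipy.optimize import least_squares
t=load('top');s=load('side')
for f,n,box in((t,'top',(250,155,385,265)),(s,'side',(280,185,425,320))):
    C=cloud(f); u0,v0,u1,v1=box
    P=C[v0:v1,u0:u1].reshape(-1,3); px=f['pixels'][v0:v1,u0:u1].reshape(-1,3).astype(int)
    red=(px[:,0]>1.8*px[:,1])&(px[:,0]>1.8*px[:,2])&(px[:,0]>60)
    Q=P[red]; print(n,'red',red.sum(),np.median(Q,0).round(1),Q.min(0).round(1),Q.max(0).round(1))
    rim=P[(abs(P[:,2]-95)<4)]
    # fit: front edge and left/right rim; robust dist to rectangle centreline (214x314) 
    def cost(q):
        x,y,a=q; c,sn=np.cos(a),np.sin(a); d=rim[:,:2]-[x,y]; lx=d@[c,sn]; ly=d@[-sn,c]
        dx=abs(lx)-107; dy=abs(ly)-157
        o=np.hypot(np.maximum(dx,0),np.maximum(dy,0)); i=np.minimum(np.maximum(dx,dy),0)
        return o+i
    best=min((least_squares(cost,[545,15,a],loss='soft_l1',f_scale=3) for a in(-.1,.1,.2,.3)),key=lambda z:z.cost)
    x,y,a=best.x; res=cost(best.x); print(len(rim),best.x.round(4),np.median(abs(res)),np.mean(abs(res)<4))
    R=np.array([[np.cos(a),-np.sin(a)],[np.sin(a),np.cos(a)]])
    if (red).any(): print('red in case',((Q[:,:2].mean(0)-[x,y])@R).round(1),Q[:,2].mean())
    # lid edge highest
    hi=C[v0-30:v1,u0-10:u1+10].reshape(-1,3); hi=hi[(hi[:,2]>200)&(hi[:,2]<320)]; L=(hi[:,:2]-[x,y])@R
    print('lid hi',len(hi), L.min(0),L.max(0),hi[:,2].max())
for nm,(u,v) in dict(gold=(261,182),green=(295,191)).items(): print(nm,p3(s,u,v))
```

```text
top red 113 [ 638.3 -103.   151.8] [ 627.2 -124.     5.6] [691.7 -80.8 158.7]
497 [6.000784e+02 1.893510e+01 1.764000e-01] 1.6476980998660338 0.9859154929577465
red in case [  17.1 -126.3] 149.34019084678584
lid hi 814 [  33.7048674 -160.0728973] [ 83.31554006 159.15058536] 312.43828157621806
side red 158 [ 636.9 -107.4  150.2] [ 626.9 -125.9   42.1] [667.4 -31.7 155.7]
998 [6.00925e+02 1.75656e+01 1.76700e-01] 1.8721385901591177 0.9398797595190381
red in case [  15.2 -127.3] 147.28965031682682
lid hi 1521 [  33.76055415 -160.81461771] [ 83.29727994 157.92758693] 309.6915436779234
gold [444.1 316.7  77.4]
green [527.  246.7  78.5]
```

Both cameras agree: the case is at (600.5, 18.3) with yaw 0.1765, and the pin measures (17,-126) in the case frame, as expected. I'll turn the tool so its y lies along the case's y, go above the gold jar, and look.

```bash
python3 -m inch '[[0,0,-0.0367,0,0,0,0],[0,0,-0.0367,0,0,0,0],[0,0,-0.0367,0,0,0,0],[0,0,-0.0367,0,0,0,0],[0,0,-0.0367,0,0,0,0]]'
python3 -m inch '[[0,0,0,-0.56,-1,0,0],[0,0,0,-0.56,-1,0,0],[0,0,0,-0.56,-1,0,0],[0,0,0,-0.56,-1,0,0],[0,0,0,-0.56,-1,0,0],[0,0,0,-0.56,-1,0,0],[0,0,0,-0.56,-1,0,0],[0,0,0,-0.56,-1,0,0]]'
python3 -m inch '[[0,0,0,-0.56,-1,0,0],[0,0,0,-0.56,-1,0,0],[0,0,0,-0.56,-0.95,0,0],[0,0,0,0,0,0.5,0],[0,0,0,0,0,0.5,0],[0,0,0,0,0,0,0]]'
cat >> h.py <<'E'
O=np.array([600.5,18.3]);A=0.1765
Rc=np.array([[np.cos(A),-np.sin(A)],[np.sin(A),np.cos(A)]])
def tc(p): p=np.asarray(p,float); return np.append((p[:2]-O)@Rc,p[2]).round(1)
def st():
    s=r.sense(); print('t',round(s['clock'],2),'world',s['eef_pos'].round(1),'case',tc(s['eef_pos']),'rpy',s['tcp_rot'].round(3),'F',s['contact_force'].round(1),'op',round(s['opening'],3),'g',round(s['grasp_force'],1))
E
python3 - <<'E'
from h import *
st(); f=snap('wrist'); C=cloud(f); P=C.reshape(-1,3)
m=(abs(P[:,2]-78)<6)&(np.hypot(P[:,0]-444,P[:,1]-333)<45); Q=P[m]
print(len(Q),Q.mean(0),(Q.max(0)+Q.min(0))/2,Q.max(0)-Q.min(0), tc((444.2,332.7,0)))
cv2.imwrite('pics/w1.png',f['pixels'][...,::-1])
E
```

```text
clock: 0.52
eef_pos: [243.7, 575.2, 216.6]
tcp_rot: [-3.141, -0.0, -2.96]
contact_force: [-0.5, 0.5, -0.3]
opening: 1.0
grasp_force: 0.0
clock: 1.18
eef_pos: [389.6, 396.8, 216.8]
tcp_rot: [-3.141, -0.0, -2.966]
contact_force: [0.4, 0.5, 1.0]
opening: 1.0
grasp_force: 0.0
clock: 1.68
eef_pos: [442.4, 331.3, 189.8]
tcp_rot: [-3.14, -0.003, -2.967]
contact_force: [-0.3, 0.2, -0.5]
opening: 0.999
grasp_force: 0.0
t 1.68 world [442.4 331.3 189.8] case [-100.7  335.9  189.8] rpy [-3.140e+00 -3.000e-03 -2.967e+00] F [-0.3  0.2 -0.5] op 0.999 g 0.0
3317 [441.6595438  332.21868795  78.46309203] [442.71825402 332.40986505  76.52247971] [50.64147381 50.17491467  9.01671029] [-98.7 337.    0. ]
```

View pics/w1.png

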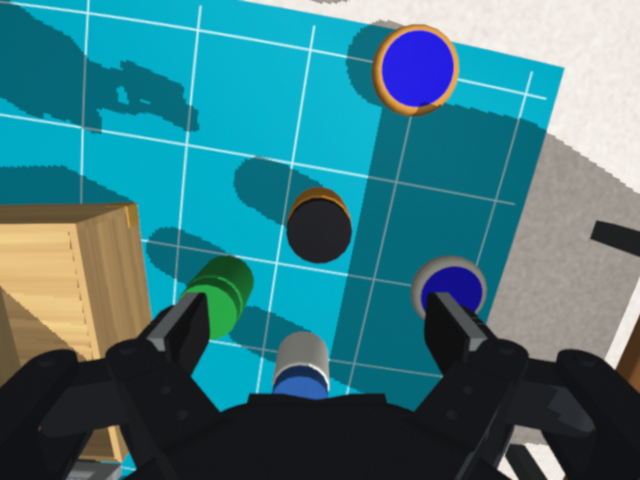

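The black cap at (319,230) lies midway between the fingers, with the green jar and the bowl clear of the finger tracks. Descend and grip.

```bash
python3 -m inch '[[0,0,0,0,0.03,1,0],[0,0,0,0,0,1,0],[0,0,0,0,0,1,0],[0,0,0,0,0,1,0],[0,0,0,0,0,0.8,0],[0,0,0,0,0,0.4,0],[0,0,0,0,0,0.25,0],[0,0,0,0,0,0,0]]'
python3 -m inch '[[0,0,0,0,0,0,1],[0,0,0,0,0,0,1],[0,0,0,0,0,0,1],[0,0,0,0,0,0,1],[0,0,0,0,0,0,1],[0,0,0,0,0,0,1],[0,0,0,0,0,0,1],[0,0,0,0,0,0,1]]' 40
python3 -c "from h import *;st()"
```

```text
clock: 2.4
eef_pos: [442.9, 333.7, 55.4]
tcp_rot: [-3.141, -0.001, -2.966]
contact_force: [-0.1, 0.3, -0.1]
opening: 1.0
grasp_force: 0.0
clock: 3.07
eef_pos: [444.2, 334.1, 57.5]
tcp_rot: [3.141, 0.002, -2.966]
contact_force: [-0.7, -1.4, 7.2]
opening: 0.568
grasp_force: 39.9
t 3.07 world [444.2 334.1  57.5] case [-98.5 338.3  57.5] rpy [ 3.141e+00  2.000e-03 -2.966e+00] F [-0.7 -1.4  7.2] op 0.568 g 39.9
```

```bash
python3 -m inch '[[0,0,0,0,0,-0.5,1],[0,0,0,0,0,-1,1],[0,0,0,0,0,-1,1],[0,0,0,0,0,-1,1],[0,0,0,0,0,-1,1],[0,0,0,0,0,-0.5,1],[0,0,0,0,0,0,1]]'
python3 -m inch '[[0,0,0,-0.13,-0.5,0,1],[0,0,0,-0.13,-0.9,0,1],[0,0,0,-0.13,-1,0,1],[0,0,0,-0.13,-1,0,1],[0,0,0,-0.13,-1,0,1],[0,0,0,-0.13,-1,0,1],[0,0,0,-0.13,-1,0,1],[0,0,0,-0.13,-1,0,1]]'
python3 -m inch '[[0,0,0,-0.13,-1,0,1],[0,0,0,-0.13,-1,0,1],[0,0,0,-0.13,-0.7,0,1],[0,0,0,0,-0.35,0,1],[0,0,0,0,0,0,1],[0,0,0,0,0,0,1]]'
python3 - <<'E'
from h import *
st(); f=snap('side'); cv2.imwrite('pics/s2.png',f['pixels'][...,::-1])
E
```

```text
clock: 3.65
eef_pos: [444.8, 334.8, 184.6]
tcp_rot: [3.139, 0.006, -2.966]
contact_force: [0.3, 0.5, -1.8]
opening: 0.563
grasp_force: 41.8
clock: 4.32
eef_pos: [500.4, 153.8, 179.4]
tcp_rot: [-3.141, -0.002, -2.966]
contact_force: [0.4, 0.3, -2.3]
opening: 0.563
grasp_force: 41.8
clock: 4.82
eef_pos: [523.3, 82.4, 180.0]
tcp_rot: [3.141, -0.002, -2.967]
contact_force: [0.1, -0.3, -2.1]
opening: 0.562
grasp_force: 41.8
t 4.82 world [523.3  82.4 180. ] case [-64.7  76.6 180. ] rpy [ 3.141e+00 -2.000e-03 -2.967e+00] F [ 0.1 -0.3 -2.1] op 0.562 g 41.8
```

View pics/s2.png

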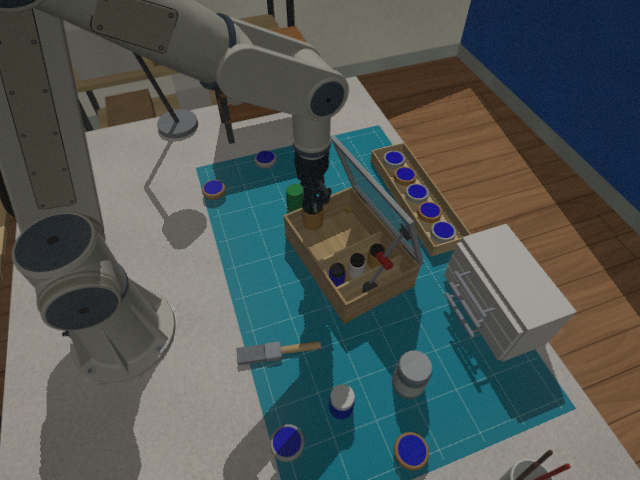

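The jar hangs upright over the front of the wide bay at (313,215), clear of the lid. Lower it.

```bash
python3 -m inch '[[0,0,0,0,0,0.5,1],[0,0,0,0,0,1,1],[0,0,0,0,0,1,1],[0,0,0,0,0,1,1],[0,0,0,0,0,0.6,1],[0,0,0,0,0,0.3,1],[0,0,0,0,0,0,1],[0,0,0,0,0,0,1]]'
python3 -m inch '[[0,0,0,0,0,0.06,1],[0,0,0,0,0,0.06,1],[0,0,0,0,0,0,1],[0,0,0,0,0,0,1]]'
```

```text
clock: 5.53
eef_pos: [524.1, 83.3, 71.1]
tcp_rot: [3.142, -0.0, -2.965]
contact_force: [0.4, 0.4, -2.3]
opening: 0.564
grasp_force: 41.8
clock: 5.87
eef_pos: [524.4, 82.7, 68.4]
tcp_rot: [-3.142, 0.001, -2.966]
contact_force: [0.2, 0.7, -1.6]
opening: 0.566
grasp_force: 41.8
```

```bash
python3 -m inch '[[0,0,0,0,0,0.06,1],[0,0,0,0,0,0.06,1],[0,0,0,0,0,0,1],[0,0,0,0,0,0,1]]'
python3 -m inch '[[0,0,0,0,0,0.05,1],[0,0,0,0,0,0,1],[0,0,0,0,0,0,1]]'
```

```text
clock: 6.2
eef_pos: [523.9, 82.6, 64.7]
tcp_rot: [3.142, -0.0, -2.966]
contact_force: [-0.4, 0.5, -1.7]
opening: 0.57
grasp_force: 41.8
clock: 6.45
eef_pos: [524.2, 82.6, 63.7]
tcp_rot: [-3.141, 0.0, -2.966]
contact_force: [-0.3, 0.1, -0.1]
opening: 0.562
grasp_force: 42.1
```

```bash
python3 -m inch '[[0,0,0,0,0,0.03,1],[0,0,0,0,0,0,1],[0,0,0,0,0,0,1]]'
```

```text
clock: 6.7
eef_pos: [524.6, 82.5, 63.5]
tcp_rot: [-3.141, 0.001, -2.966]
contact_force: [-1.2, -1.7, 7.8]
opening: 0.562
grasp_force: 42.9
```

The jar is on the floor. Open, then rise, and meanwhile compute the stay geometry.

```bash
python3 -m inch '[[0,0,0,0,0,0,0.3],[0,0,0,0,0,0,0.15],[0,0,0,0,0,0,0],[0,0,0,0,0,0,0],[0,0,0,0,0,0,0],[0,0,0,0,0,0,0]]'
python3 -m inch '[[0,0,0,0,0,-0.3,0],[0,0,0,0,0,-0.6,0],[0,0,0,0,0,-1,0],[0,0,0,0,0,-1,0],[0,0,0,0,0,-1,0],[0,0,0,0,0,-1,0],[0,0,0,0,0,-1,0],[0,0,0,0,0,0,0]]'
python3 - <<'E'
from h import *
st(); f=snap('top'); P=cloud(f).reshape(-1,3); px=f['pixels'].reshape(-1,3)
f=snap('wrist'); P=cloud(f).reshape(-1,3); L=np.array([*( (P[:,:2]-O)@Rc ).T,P[:,2]]).T
m=(abs(L[:,2]-84)<5)&(np.hypot(L[:,0]+64,L[:,1]-77)<40); print('jar top',m.sum(),L[m].mean(0),(L[m].max(0)+L[m].min(0))/2)
a=87.;p=np.array([-23,65.]);h=np.array([110,95.])
# upper pivot offset fitted: knee (18,142), fold 0.10 past straight
b0=np.array([110-128*np.cos(np.radians(70)),95+128*np.sin(np.radians(70))]); k0=np.array([18,142.]); print(np.hypot(*(b0-k0)),np.hypot(*(k0-p)),np.hypot(*(b0-p)))
v=b0-h
for l in (0,.05,.1,.15,.2,.3,.4,.6,.8,1.0,1.222):
    c,s=np.cos(l),np.sin(l); b=h+np.array([c*v[0]-s*v[1],s*v[0]+c*v[1]]); d=b-p; D=np.hypot(*d)
    half=np.arccos(min(1,D/2/a)); an=np.arctan2(d[1],d[0])-half; k=p+a*np.array([np.cos(an),np.sin(an)])
    ph=np.radians(70)-l; e=h+205*np.array([-np.cos(ph),np.sin(ph)])+12*np.array([np.sin(ph),np.cos(ph)])
    print(l,'fold',(2*half+.1).round(2),'knee',k.round(1),'face@205',e.round(1))
E
```

```text
clock: 7.2
eef_pos: [524.0, 82.6, 62.7]
tcp_rot: [3.142, -0.0, -2.966]
contact_force: [0.2, 0.2, 0.4]
opening: 1.001
grasp_force: 0.0
clock: 7.87
eef_pos: [526.7, 83.0, 215.8]
tcp_rot: [-3.141, 0.008, -2.966]
contact_force: [1.0, 0.4, -0.0]
opening: 1.0
grasp_force: 0.0
t 7.87 world [526.7  83.  215.8] case [-61.2  76.7 215.8] rpy [-3.141  0.008 -2.966] F [ 1.   0.4 -0. ] op 1.0 g 0.0
jar top 2980 [-66.05928778  75.06586518  84.50072247] [-65.43157143  74.95459279  83.14821692]
87.7232008712507 87.23531395025755 174.7705280866411
0 fold 0.1 knee [ 21.4 139.8] face@205 [ 51.2 291.7]
0.05 fold 0.54 knee [ 35.3 129.6] face@205 [ 41.4 288.6]
0.1 fold 0.76 knee [ 40.5 124.4] face@205 [ 31.8 284.9]
0.15 fold 0.92 knee [ 44.  120.5] face@205 [ 22.4 280.7]
0.2 fold 1.07 knee [ 46.6 117.3] face@205 [ 13.2 276.1]
0.3 fold 1.31 knee [ 50.3 111.8] face@205 [ -4.4 265.6]
0.4 fold 1.52 knee [ 53.1 107.2] face@205 [-20.8 253.3]
0.6 fold 1.9 knee [57.  99.1] face@205 [-49.6 224.2]
0.8 fold 2.23 knee [59.9 91.5] face@205 [-72.1 189.9]
1.0 fold 2.55 knee [62.2 82.7] face@205 [-87.3 151.8]
1.222 fold 2.89 knee [64.  65.9] face@205 [-95.  106.9]
```

The jar stands upright at case (-65,75) with its top at 84. Now close the fingers, cross to the pin's plane and pitch 50° towards the hinge.

```bash
python3 -m inch '[[0,0,0,0,-0.6,0,1],[0,0,0,0,-1,0,1],[0,0,0,0,-1,0,1],[0,0,0,0,-1,0,1],[0,0,0,0,-1,0,1],[0,0,0,0,-1,0,1],[0,0,0,0,-1,0,1],[0,0,0,0,-1,0,1]]'
python3 -m inch '[[0,0,0,0,-0.5,0,1],[0,-0.0397,0,0,0,0,1],[0,-0.0397,0,0,0,0,1],[0,-0.0397,0,0,0,0,1],[0,-0.0397,0,0,0,0,1],[0,-0.0397,0,0,0,0,1],[0,-0.0397,0,0,0,0,1],[0,-0.0397,0,0,0,0,1]]'
python3 -m inch '[[0,0,0,0.1,0,0.5,1],[0,0,0,0.1,0,0.7,1],[0,0,0,0,0,0,1],[0,0,0,0,0,0,1]]'
python3 - <<'E'
from h import *
from scipy.spatial.transform import Rotation as R
st(); s=r.sense(); M=R.from_euler('xyz',s['tcp_rot']).as_matrix(); Rz=np.eye(3);Rz[:2,:2]=Rc; print((Rz.T@M).round(3))
f=snap('side'); cv2.imwrite('pics/s3.png',cv2.resize(f['pixels'][100:340,210:530],None,fx=2.5,fy=2.5)[...,::-1])
E
```

```text
clock: 8.63
eef_pos: [556.4, -105.6, 208.9]
tcp_rot: [3.141, -0.002, -2.966]
contact_force: [0.8, 0.3, -0.2]
opening: -0.005
grasp_force: 0.0
clock: 9.3
eef_pos: [561.8, -103.6, 219.5]
tcp_rot: [3.115, 0.689, -2.974]
contact_force: [-0.0, 0.5, 0.3]
opening: 0.004
grasp_force: 0.0
clock: 9.63
eef_pos: [579.0, -98.0, 199.0]
tcp_rot: [3.116, 0.679, -2.974]
contact_force: [-0.6, 0.8, 0.3]
opening: -0.003
grasp_force: 0.0
t 9.63 world [579. -98. 199.] case [ -41.6 -110.8  199. ] rpy [ 3.116  0.679 -2.974] F [-0.6  0.8  0.3] op -0.003 g 0.0
[[-0.778 -0.007  0.628]
 [ 0.007  1.     0.02 ]
 [-0.628  0.02  -0.778]]
```

View pics/s3.png

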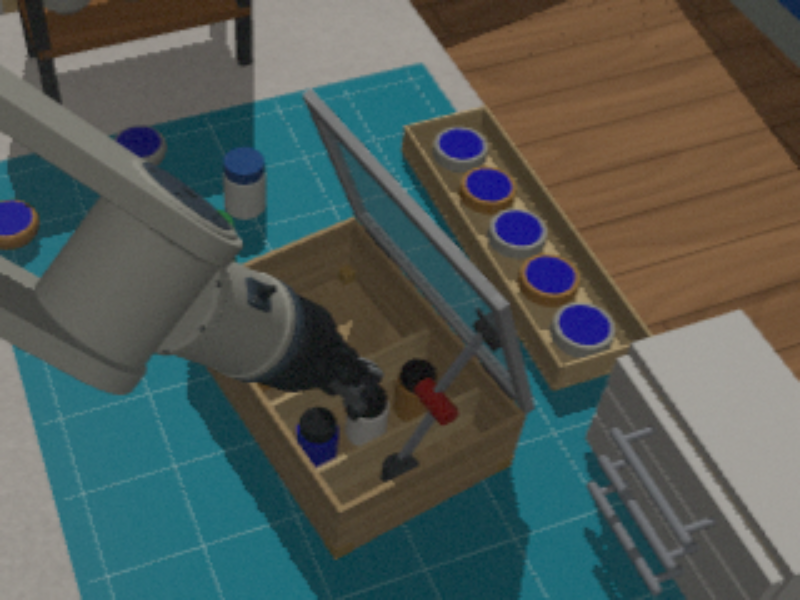

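The closed fingers are at crop (370,370), short of the red pin at (437,400) and about 14 mm too far left. Complete the pitch and the sideways shift.

```bash
python3 -m inch '[[0,-0.03,0,0,-0.3,0,1],[0,-0.03,0,0,-0.27,0,1],[0,0,0,0,0,0,1],[0,0,0,0,0,0,1]]'
cat >> h.py <<'E'
from scipy.spatial.transform import Rotation as Ro
def go(x,y,z):
    s=r.sense(); M=Ro.from_euler('xyz',s['tcp_rot']).as_matrix(); Rz=np.eye(3);Rz[:2,:2]=Rc; M=Rz.T@M
    p=tc(s['eef_pos']); print('toolz',M[:,2].round(3),'tip',(p+22*M[:,2]).round(1),'d/25',((np.array([x,y,z])-p)@M/25).round(2),'t',round(s['clock'],1),'F',(Rz.T@s['contact_force']).round(1))
E
python3 -c "
from h import *
st();go(-7,-125,163);go(10,-125,150);go(20,-125,141)"
```

```text
clock: 10.02
eef_pos: [590.9, -95.5, 252.5]
tcp_rot: [3.115, 0.774, -3.011]
contact_force: [-1.5, 0.2, 0.0]
opening: -0.001
grasp_force: 0.0
t 10.02 world [590.9 -95.5 252.5] case [ -29.5 -110.3  252.5] rpy [ 3.115  0.774 -3.011] F [-1.5  0.2  0. ] op -0.001 g 0.0
toolz [ 0.699 -0.005 -0.715] tip [ -14.1 -110.4  236.8] d/25 [ 1.84 -0.63  3.19] t 10.0 F [-1.5  0.5  0. ]
toolz [ 0.699 -0.005 -0.715] tip [ -14.1 -110.4  236.8] d/25 [ 1.72 -0.62  4.04] t 10.0 F [-1.5  0.5  0. ]
toolz [ 0.699 -0.005 -0.715] tip [ -14.1 -110.4  236.8] d/25 [ 1.68 -0.62  4.58] t 10.0 F [-1.5  0.5  0. ]
```

```bash
python3 -c "
from h import *
print(r.sense()['qpos'].round(3))"
```

```text
[-0.383  0.038  2.207  1.097  0.424 -3.016]
```

Joint 6 is at its limit (-3.02), so the pitch cannot finish in this roll. A quarter turn about the tool axis is immaterial for pushing with closed fingers and frees joint 6.

```bash
python3 -m inch '[[0,0,0,0,0,-0.6,1],[0,0,0.038,0,0,-0.3,1],[0,0,0.0385,0,0,0,1],[0,0,0.0385,0,0,0,1],[0,0,0.0385,0,0,0,1],[0,0,0.0385,0,0,0,1],[0,0,0.0385,0,0,0,1],[0,0,0.0385,0,0,0,1]]'
python3 -m inch '[[0,0,0.0385,0,0,0,1],[0,0,0.0385,0,0,0,1],[0,0,0.0385,0,0,0,1],[0,0,0.0385,0,0,0,1],[0,0,0.0385,0,0,0,1],[0,0,0.0385,0,0,0,1],[0,0,0,0,0,0,1]]'
python3 -c "
from h import *
st();go(-42,-125,192);print(r.sense()['qpos'].round(3))"
```

```text
clock: 10.68
eef_pos: [574.8, -98.1, 266.3]
tcp_rot: [2.499, 0.459, 2.276]
contact_force: [0.8, -0.5, 0.7]
opening: 0.003
grasp_force: 0.0
clock: 11.27
eef_pos: [574.8, -98.1, 266.4]
tcp_rot: [2.371, -0.025, 1.716]
contact_force: [-0.6, 0.2, 0.7]
opening: -0.003
grasp_force: 0.0
t 11.27 world [574.8 -98.1 266.4] case [ -45.7 -110.   266.4] rpy [ 2.371 -0.025  1.716] F [-0.6  0.2  0.7] op -0.003 g 0.0
toolz [ 0.697 -0.004 -0.717] tip [ -30.4 -110.1  250.6] d/25 [-0.67 -1.94  2.24] t 11.3 F [-0.6  0.3  0.7]
[-0.406 -0.01   2.214  1.021  0.462 -1.371]
```

```bash
python3 -m inch '[[0,0,0,-0.17,-0.4,0.7,1],[0,0,0,-0.17,-0.4,0.8,1],[0,0,0,-0.17,-0.4,0.8,1],[0,0,0,-0.17,-0.4,0.7,1],[0,0,0,0,0,0,1],[0,0,0,0,0,0,1]]'
python3 -c "
from h import *
st();go(-5,-125,166);go(28,-125,140);print(r.sense()['qpos'].round(3))"
```

```text
clock: 11.77
eef_pos: [600.3, -109.4, 183.9]
tcp_rot: [2.372, -0.021, 1.721]
contact_force: [0.0, 1.4, 0.4]
opening: 0.002
grasp_force: 0.0
t 11.77 world [ 600.3 -109.4  183.9] case [ -22.6 -125.7  183.9] rpy [ 2.372 -0.021  1.721] F [0.  1.4 0.4] op 0.002 g 0.0
toolz [ 0.696 -0.003 -0.718] tip [  -7.3 -125.8  168.1] d/25 [0.03 0.01 1.  ] t 11.8 F [0.2 1.4 0.4]
toolz [ 0.696 -0.003 -0.718] tip [  -7.3 -125.8  168.1] d/25 [0.04 0.23 2.67] t 11.8 F [0.2 1.4 0.4]
[-0.408  0.189  2.238  1.49   0.392 -1.892]
```

```bash
python3 -m inch '[[0,0,0,0,0,0.4,1],[0,0,0,0,0,0.3,1],[0,0,0,0,0.02,0.2,1],[0,0,0,0,0.02,0.15,1],[0,0,0,0,0.02,0.15,1],[0,0,0,0,0.02,0.15,1],[0,0,0,0,0,0,1]]'
python3 -c "
from h import *
st();go(21,-125,144)"
python3 -m inch '[[0,0,0,0,0.02,0.15,1],[0,0,0,0,0.02,0.15,1],[0,0,0,0,0.02,0.15,1],[0,0,0,0,0.01,0.15,1],[0,0,0,0,0,0.1,1],[0,0,0,0,0,0.15,1],[0,0,0,0,0,0,1]]'
python3 - <<'E'
from h import *
st();go(21,-125,144)
f=snap('side'); cv2.imwrite('pics/s4.png',cv2.resize(f['pixels'][100:340,210:530],None,fx=2.5,fy=2.5)[...,::-1])
E
```

```text
clock: 12.35
eef_pos: [626.1, -105.5, 162.7]
tcp_rot: [2.369, -0.02, 1.72]
contact_force: [-0.3, -0.6, 0.5]
opening: 0.0
grasp_force: 0.0
t 12.35 world [ 626.1 -105.5  162.7] case [   3.5 -126.4  162.7] rpy [ 2.369 -0.02   1.72 ] F [-0.3 -0.6  0.5] op 0.0 g 0.0
toolz [ 0.698 -0.005 -0.716] tip [  18.9 -126.5  146.9] d/25 [ 0.06 -0.02  1.02] t 12.3 F [-0.4 -0.5  0.5]
clock: 12.93
eef_pos: [641.8, -102.8, 147.9]
tcp_rot: [2.37, -0.021, 1.719]
contact_force: [-0.4, 0.6, 0.3]
opening: 0.001
grasp_force: 0.0
t 12.93 world [ 641.8 -102.8  147.9] case [  19.4 -126.5  147.9] rpy [ 2.37  -0.021  1.719] F [-0.4  0.6  0.3] op 0.001 g 0.0
toolz [ 0.697 -0.005 -0.717] tip [  34.7 -126.6  132.1] d/25 [ 0.06 -0.06  0.16] t 12.9 F [-0.3  0.6  0.3]
```

View pics/s4.png

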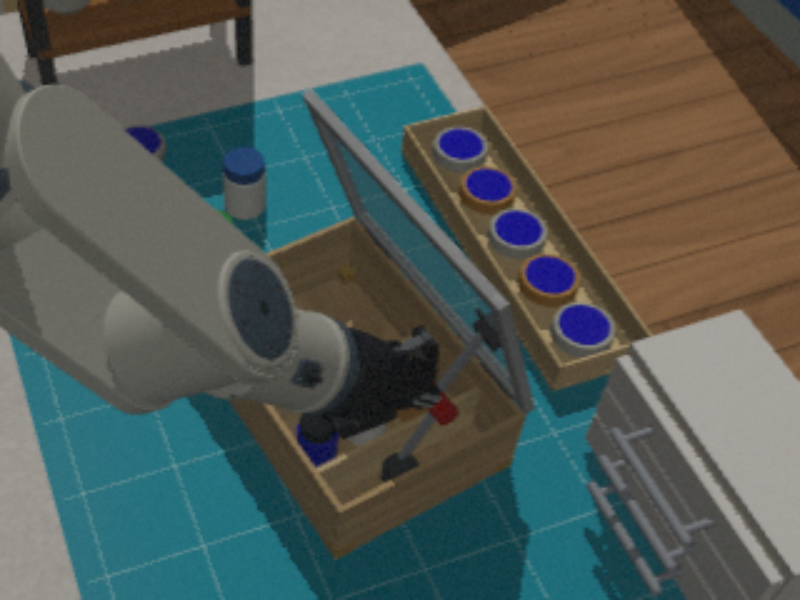

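The fingers are at the pin (crop 440,400), but the stay still looks straight. I'll check the pin and lid in 3-D.

Run:
```python
from h import *
for n in('side','wrist','top'):
    f=load(n) if n=='side' else snap(n); P=cloud(f); 
    px=f['pixels'].astype(int)
    L=np.concatenate([(P[...,:2]-O)@Rc,P[...,2:]],-1)
    red=(px[...,0]>1.8*px[...,1])&(px[...,0]>1.8*px[...,2])&(px[...,0]>60)&(abs(L[...,1]+125)<60)&(abs(L[...,0])<110)
    Q=L[red]; print(n,len(Q)); 
    if len(Q): print(np.median(Q,0).round(1),np.percentile(Q,5,0).round(1),np.percentile(Q,95,0).round(1))
    hi=L[(L[...,2]>200)&(L[...,2]<312)&(abs(L[...,1]-60)<95)&(L[...,0]>20)&(L[...,0]<90)]
    if len(hi): print('lid top',hi[hi[:,2]>hi[:,2].max()-6].mean(0).round(1))
    if n=='side':
        d=L[(abs(L[...,1]+125)<25)&(abs(L[...,0]-20)<40)&(abs(L[...,2]-150)<40)]; print('pts near tip',len(d))
        o=np.argsort(-d[:,0]); print(d[o][:150:6].round(0).tolist())
    if n=='wrist': cv2.imwrite('pics/w2.png',f['pixels'][...,::-1])
```

```text
side 78
[  15.3 -141.3  149.6] [   8.8 -147.7  137.2] [  24.9 -129.1  154.1]
lid top [ 41.   54.3 306.3]
pts near tip 272
[[53.0, -121.0, 180.0], [45.0, -123.0, 183.0], [42.0, -123.0, 181.0], [41.0, -122.0, 181.0], [38.0, -120.0, 184.0], [37.0, -120.0, 181.0], [34.0, -122.0, 165.0], [33.0, -118.0, 174.0], [30.0, -119.0, 169.0], [29.0, -124.0, 155.0], [28.0, -110.0, 148.0], [26.0, -128.0, 150.0], [26.0, -118.0, 163.0], [24.0, -121.0, 159.0], [23.0, -121.0, 164.0], [23.0, -147.0, 143.0], [20.0, -148.0, 154.0], [19.0, -134.0, 150.0], [17.0, -137.0, 150.0], [16.0, -142.0, 154.0], [14.0, -148.0, 137.0], [13.0, -148.0, 147.0], [13.0, -137.0, 166.0], [12.0, -140.0, 150.0], [11.0, -138.0, 148.0]]
wrist 2239
[   9.9 -110.9  149.1] [   5.9 -122.8  139. ] [  21.2 -103.7  153.8]
lid top [ 59.2 -28.5 246.6]
top 43
[  18.7 -111.4  151.5] [   9.8 -132.7  147.3] [  25.6 -103.4  157. ]
lid top [ 40.3  58.8 307.6]
```

View pics/w2.png

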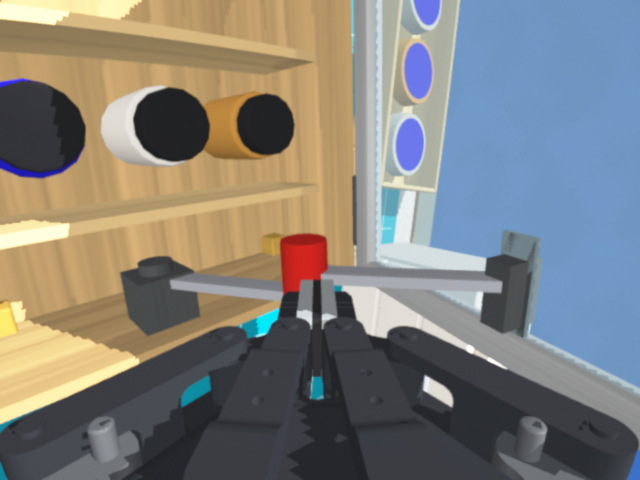

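The wrist view shows the fingertips ending at (316,282), right in front of the red pin (303,265), which has not moved. I'll measure the fingertip's actual position from depth.

Run:
```python
from h import *
f=load('wrist'); st()
for u,v in ((305,284),(316,284),(328,284),(305,300),(328,300),(303,245),(303,268),(290,280),(345,272),(345,300),(290,320)):
    print(u,v,tc(p3(f,u,v)))
```

```text
t 13.08 world [ 641.5 -102.9  148.4] case [  19.  -126.5  148.4] rpy [ 2.37  -0.021  1.719] F [-0.  -0.2  0.6] op 0.003 g 0.0
305 284 [  -1.  -115.2  163.3]
316 284 [   2.5 -115.6  165.7]
328 284 [   6.1 -116.   168.8]
305 300 [ -10.6 -115.5  173.7]
328 300 [  -4.7 -115.8  179.4]
303 245 [   9.9 -104.1  150.8]
303 268 [   9.3 -114.3  150.7]
290 280 [   6.5 -120.6  144.7]
345 272 [  25.3 -118.3  160.7]
345 300 [   6.1 -120.1  177.7]
290 320 [ -27.  -112.9  185.2]
```

By depth the tip is still about 17 mm short of the pin, and the force is zero. Advance in small steps, watching the force.

```bash
python3 -m inch '[[0,0,0,0,0,0.15,1],[0,0,0,0,0,0.15,1],[0,0,0,0,0,0,1]]'
python3 -m inch '[[0,0,0,0,0,0.15,1],[0,0,0,0,0,0.15,1],[0,0,0,0,0,0,1]]'
python3 -c "
from h import *
st();go(21,-125,144)
f=snap('wrist')
for u,v in ((305,284),(316,284),(328,284),(316,278),(303,245),(303,268)): print(u,v,tc(p3(f,u,v)))
cv2.imwrite('pics/w3.png',f['pixels'][120:440,160:480,::-1])
"
```

```text
clock: 13.33
eef_pos: [647.1, -102.1, 142.9]
tcp_rot: [2.369, -0.021, 1.719]
contact_force: [-0.8, -0.0, 0.3]
opening: 0.002
grasp_force: 0.0
clock: 13.58
eef_pos: [652.2, -101.1, 137.3]
tcp_rot: [2.37, -0.021, 1.719]
contact_force: [0.7, 0.1, -0.5]
opening: -0.003
grasp_force: 0.0
t 13.58 world [ 652.2 -101.1  137.3] case [  29.9 -126.6  137.3] rpy [ 2.37  -0.021  1.719] F [ 0.7  0.1 -0.5] op -0.003 g 0.0
toolz [ 0.698 -0.005 -0.716] tip [  45.2 -126.7  121.5] d/25 [ 0.06 -0.07 -0.44] t 13.6 F [ 0.7 -0.  -0.5]
305 284 [  10.1 -115.7  152. ]
316 284 [  13.1 -115.7  155.1]
328 284 [  17.2 -116.2  157.8]
316 278 [  20.5 -117.3  147.4]
303 245 [  19.7 -103.8  141. ]
303 268 [  16.5 -112.5  144. ]
```

View pics/w3.png

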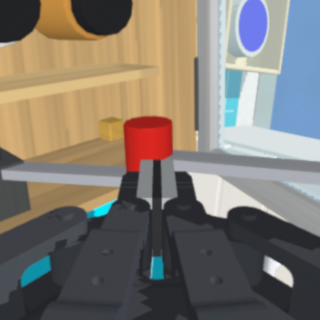

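The pin now moves with the tip: its face was at (9.9,150.8) and is now at (19.7,141). The knee has broken past straight, so keep going to about 0.9 rad of fold.

```bash
python3 -m inch '[[0,0,0,0,0,0.15,1],[0,0,0,0,0.03,0.15,1],[0,0,0,0,0.03,0.15,1],[0,0,0,0,0.03,0.15,1],[0,0,0,0,0.02,0.15,1],[0,0,0,0,0,0.1,1],[0,0,0,0,0,0,1]]'
cat > lid.py <<'E'
from h import *
st();go(0,0,120)
for n in('wrist','top','side'):
    f=snap(n); P=cloud(f); px=f['pixels'].astype(int)
    L=np.concatenate([(P[...,:2]-O)@Rc,P[...,2:]],-1)
    red=(px[...,0]>1.8*px[...,1])&(px[...,0]>1.8*px[...,2])&(px[...,0]>60)&(abs(L[...,1]+125)<25)&(abs(L[...,0]-30)<50)&(L[...,2]>60)
    if red.sum()>10: print(n,'red',red.sum(),np.median(L[red],0).round(1))
    # lid points: on the lid's left half, well above rim
    m=(L[...,1]>80)&(L[...,1]<158)&(L[...,2]>110)&(L[...,2]<315)&(L[...,0]<120)&(L[...,0]>-130); Q=L[m]
    if len(Q)>30 and n!='wrist':
        rad=np.hypot(Q[:,0]-110,Q[:,2]-95); k=(rad>195)&(rad<226); ph=np.degrees(np.arctan2(Q[:,2]-95,110-Q[:,0]))
        if k.sum(): print(n,'lid deg above shut (face~+3)',k.sum(),np.median(ph[k]).round(1), 'edge',Q[k][rad[k]>215].mean(0).round(1))
E
python3 lid.py
```

```text
clock: 14.22
eef_pos: [666.1, -98.6, 121.5]
tcp_rot: [2.375, -0.021, 1.718]
contact_force: [-8.9, -3.2, -2.4]
opening: -0.0
grasp_force: 4.4
t 14.22 world [666.1 -98.6 121.5] case [  44.  -126.6  121.5] rpy [ 2.375 -0.021  1.718] F [-8.9 -3.2 -2.4] op -0.0 g 4.4
toolz [ 0.694 -0.005 -0.72 ] tip [  59.3 -126.7  105.7] d/25 [ 5.01 -1.49 -1.2 ] t 14.2 F [-9.3 -1.6 -2.4]
wrist red 2093 [  35.6 -109.5  129.3]
top red 36 [  42.1 -110.6  131.3]
top lid deg above shut (face~+3) 187 65.5 edge [ 17.4 118.9 296.1]
side red 72 [  41.2 -142.9  130.4]
side lid deg above shut (face~+3) 137 65.0 edge [ 17.  118.6 296.1]
```

The pin centre is now about (43,122), so the fold is about 0.9, and the lid has come down slightly as predicted. Retract along the tool axis, straighten up, then go over the lid edge.

```bash
python3 -m inch '[[0,0,0,0,0,-0.3,1],[0,0,0,0,0,-0.8,1],[0,0,0,0,0,-1,1],[0,0,0,0,0,-1,1],[0,0,0,0,0,-1,1],[0,0,0,0,0,-1,1],[0,0,0,0,0,-0.5,1],[0,0,0,0,0,0,1]]'
python3 -m inch '[[0.035,0,0,0,0,-0.3,1],[0.035,0,0,0,0,-0.3,1],[0.035,0,0,0,0,-0.3,1],[0.035,0,0,0,0,-0.3,1],[0.035,0,0,0,0,-0.3,1],[0.035,0,0,0,0,-0.3,1],[0.035,0,0,0,0,-0.3,1],[0,0,0,0,0,0,1]]'
python3 -c "
from h import *
st();go(-100,-20,350);print(r.sense()['qpos'].round(2))"
```

```text
clock: 15.03
eef_pos: [572.0, -115.5, 227.0]
tcp_rot: [2.367, -0.019, 1.719]
contact_force: [1.2, 0.1, -0.1]
opening: -0.0
grasp_force: 0.0
clock: 15.7
eef_pos: [560.0, -107.0, 259.6]
tcp_rot: [2.93, -0.044, 1.749]
contact_force: [0.6, 0.2, 0.4]
opening: -0.003
grasp_force: 0.0
t 15.7 world [ 560.  -107.   259.6] case [ -61.9 -116.2  259.6] rpy [ 2.93  -0.044  1.749] F [0.6 0.2 0.4] op -0.003 g 0.0
toolz [ 0.21   0.043 -0.977] tip [ -57.3 -115.2  238.1] d/25 [ 4.01 -0.76 -3.69] t 15.7 F [0.7 0.1 0.4]
[-0.27  0.13  1.84  0.16  1.   -0.52]
```

```bash
python3 -m inch '[[0.034,-0.007,0,0,0,-0.3,1],[0.034,-0.007,0,0,0,-0.5,1],[0,0,0,0.3,0,-0.8,1],[0,0,0,0.7,0,-0.8,1],[0,0,0,0.9,0,-0.7,1],[0,0,0,0.9,0,-0.6,1],[0,0,0,0.7,0,-0.3,1],[0,0,0,0.4,0,0,1]]'
python3 -c "
from h import *
st();go(75,-20,350);print(r.sense()['qpos'].round(2))"
```

```text
clock: 16.37
eef_pos: [537.2, -9.8, 357.4]
tcp_rot: [3.139, -0.005, 1.746]
contact_force: [-0.5, -0.2, 0.6]
opening: -0.001
grasp_force: 0.0
t 16.37 world [537.2  -9.8 357.4] case [-67.3 -16.6 357.4] rpy [ 3.139 -0.005  1.746] F [-0.5 -0.2  0.6] op -0.001 g 0.0
toolz [ 0.002  0.005 -1.   ] tip [-67.2 -16.5 335.4] d/25 [-0.13  5.69  0.31] t 16.4 F [-0.6 -0.1  0.6]
[-0.02  0.11  1.64  0.01  1.39 -0.2 ]
```

```bash
python3 -m inch '[[0,0,0,0,0.7,0,1],[0,0,0,0,1,0,1],[0,0,0,0,1,0,1],[0,0,0,0,1,0,1],[0,0,0,0,1,0,1],[0,0,0,0,0.7,0,1],[0,0,0,0,0.3,0,1],[0,0,0,0,0,0,1]]'
python3 -m inch '[[0,0,0,0,0,0.5,1],[0,0,0,0,0,0.8,1],[0,0,0,0,0,0.8,1],[0,0,0,0,0,0.5,1],[0,0,0,0,0,0.25,1],[0,0,0,0,0,0,1]]'
python3 lid.py; python3 -c "
import cv2;from h import load
f=load('side'); cv2.imwrite('pics/s5.png',cv2.resize(f['pixels'][60:340,210:530],None,fx=2,fy=2)[...,::-1])"
```

```text
clock: 17.03
eef_pos: [677.8, 12.0, 354.3]
tcp_rot: [-3.138, -0.003, 1.743]
contact_force: [-0.4, -0.5, -0.0]
opening: 0.004
grasp_force: 0.0
clock: 17.53
eef_pos: [675.5, 11.3, 284.1]
tcp_rot: [-3.137, -0.002, 1.741]
contact_force: [0.1, -0.2, -1.1]
opening: -0.0
grasp_force: 0.0
t 17.53 world [675.5  11.3 284.1] case [ 72.6 -20.1 284.1] rpy [-3.137e+00 -2.000e-03  1.741e+00] F [ 0.1 -0.2 -1.1] op -0.0 g 0.0
toolz [-0.004  0.002 -1.   ] tip [ 72.5 -20.1 262.1] d/25 [ 0.78 -2.88  6.58] t 17.5 F [ 0.1 -0.2 -1.1]
top red 56 [  39.5 -135.2  132.1]
top lid deg above shut (face~+3) 153 65.5 edge [ 17.2 125.9 296.2]
side red 142 [  38.6 -130.9  130.6]
side lid deg above shut (face~+3) 136 65.0 edge [ 16.9 118.4 296.1]
```

View pics/s5.png

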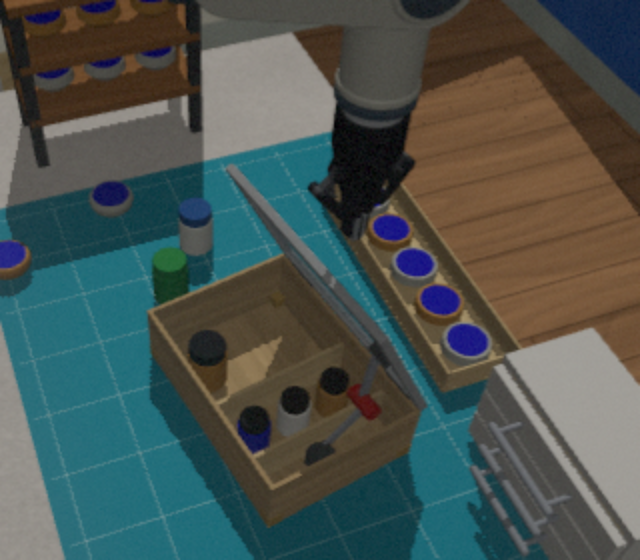

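The knee is visibly broken at (365,400), the jar stands in the wide bay at (207,360), and the fingers hang behind the lid at (352,225). Push forward along the lid's arc.

```bash
python3 -m inch '[[0,0,0,0,-0.25,0,1],[0,0,0,0,-0.25,0,1],[0,0,0,0,-0.25,0.0,1],[0,0,0,0,-0.25,0.05,1],[0,0,0,0,-0.25,0.08,1],[0,0,0,0,-0.25,0.08,1],[0,0,0,0,-0.25,0.1,1],[0,0,0,0,0,0,1]]'
python3 lid.py
```

```text
clock: 18.35
eef_pos: [632.5, 3.8, 277.8]
tcp_rot: [-3.139, -0.001, 1.741]
contact_force: [1.2, -0.9, -0.0]
opening: -0.0
grasp_force: 0.0
t 18.35 world [632.5   3.8 277.8] case [ 29.  -19.9 277.8] rpy [-3.139e+00 -1.000e-03  1.741e+00] F [ 1.2 -0.9 -0. ] op -0.0 g 0.0
toolz [-0.002  0.001 -1.   ] tip [ 28.9 -19.9 255.8] d/25 [ 0.78 -1.15  6.32] t 18.4 F [ 1.  -1.1 -0. ]
top red 30 [  40.1 -140.6  131.1]
top lid deg above shut (face~+3) 175 65.0 edge [ 15.3 121.3 295.3]
side red 141 [  39.3 -131.2  129.3]
side lid deg above shut (face~+3) 135 64.5 edge [ 15.2 117.4 295. ]
```

Contact is just made, but at TCP+18 height, so the spread knuckles meet the lid edge rather than the fingertips. Back off and turn a quarter so the narrow side faces the lid.

```bash
python3 -m inch '[[0,0,0,0,0.6,0,1],[0,0,0,0,0.8,0,1],[0,0,0.0385,0,0,0,1],[0,0,0.0385,0,0,0,1],[0,0,0.0385,0,0,0,1],[0,0,0.0385,0,0,0,1],[0,0,0.0385,0,0,0,1],[0,0,0.0385,0,0,0,1]]'
python3 -m inch '[[0,0,0.0385,0,0,0,1],[0,0,0.0385,0,0,0,1],[0,0,0.0385,0,0,0,1],[0,0,0.0385,0,0,0,1],[0,0,0.0385,0,0,0,1],[0,0,0.0385,0,0,0,1],[0,0,0.0385,0,0,0,1],[0,0,0,0,0,0,1]]'
python3 -c "
from h import *
st();go(45,-20,272);f=snap('wrist');print(r.sense()['qpos'].round(2))
cv2.imwrite('pics/w4.png',f['pixels'][...,::-1])"
```

```text
clock: 19.17
eef_pos: [668.7, 10.0, 278.0]
tcp_rot: [-3.14, 0.001, 1.01]
contact_force: [-0.6, -0.3, 0.5]
opening: -0.004
grasp_force: 0.0
clock: 19.83
eef_pos: [668.7, 10.0, 278.0]
tcp_rot: [-3.141, 0.002, 0.163]
contact_force: [-0.3, 0.2, 0.3]
opening: 0.004
grasp_force: 0.0
t 19.83 world [668.7  10.  278. ] case [ 65.6 -20.1 278. ] rpy [-3.141e+00  2.000e-03  1.630e-01] F [-0.3  0.2  0.3] op 0.004 g 0.0
toolz [-0.002  0.001 -1.   ] tip [ 65.6 -20.1 256. ] d/25 [-0.82  0.01  0.24] t 19.8 F [-0.3  0.2  0.3]
[0.01 0.38 1.46 0.   1.3  1.41]
```

View pics/w4.png

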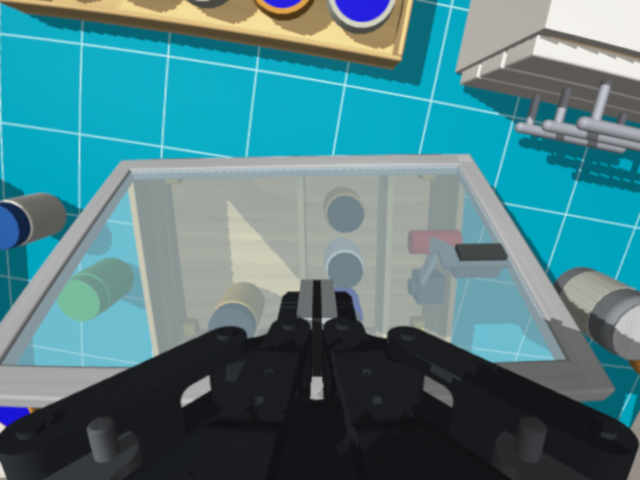

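The fingertips (316,285) now face the clear pane narrow side on, with nothing else in the way. I've used up my picture allowance, so from here I'll rely on numbers. Push on.

```bash
python3 -m inch '[[0,0,0,-0.3,0,0,1],[0,0,0,-0.25,0,0,1],[0,0,0,-0.2,0,0.0,1],[0,0,0,-0.2,0,0.05,1],[0,0,0,-0.2,0,0.08,1],[0,0,0,-0.2,0,0.08,1],[0,0,0,-0.2,0,0.1,1],[0,0,0,0,0,0,1]]'
python3 lid.py
```

```text
clock: 20.55
eef_pos: [629.1, 3.2, 270.1]
tcp_rot: [-3.141, 0.002, 0.169]
contact_force: [-0.2, -0.3, 0.6]
opening: -0.001
grasp_force: 0.0
t 20.55 world [629.1   3.2 270.1] case [ 25.5 -19.9 270.1] rpy [-3.141e+00  2.000e-03  1.690e-01] F [-0.2 -0.3  0.6] op -0.001 g 0.0
toolz [-0.002  0.001 -1.   ] tip [ 25.5 -19.9 248.1] d/25 [-1.01 -0.78  6.01] t 20.6 F [-0.2 -0.3  0.6]
top red 16 [  39.8 -140.1  126.7]
top lid deg above shut (face~+3) 181 62.9 edge [  7.3 122.  291.4]
side red 139 [  41.8 -132.1  125.5]
side lid deg above shut (face~+3) 126 62.2 edge [  6.9 118.1 291.3]
```

```bash
python3 -m inch '[[0,0,0,-0.2,0,0.12,1],[0,0,0,-0.2,0,0.13,1],[0,0,0,-0.2,0,0.14,1],[0,0,0,-0.2,0,0.15,1],[0,0,0,-0.18,0,0.15,1],[0,0,0,-0.18,0,0.16,1],[0,0,0,-0.18,0,0.16,1],[0,0,0,0,0,0,1]]'
python3 lid.py
```

```text
clock: 21.37
eef_pos: [595.5, -2.4, 244.1]
tcp_rot: [-3.141, 0.004, 0.169]
contact_force: [-0.6, -0.3, 0.6]
opening: 0.004
grasp_force: 0.0
t 21.37 world [595.5  -2.4 244.1] case [ -8.5 -19.5 244.1] rpy [-3.141  0.004  0.169] F [-0.6 -0.3  0.6] op 0.004 g 0.0
toolz [-0.004  0.001 -1.   ] tip [ -8.6 -19.5 222.1] d/25 [ 0.35 -0.78  4.96] t 21.4 F [-0.6 -0.2  0.6]
top lid deg above shut (face~+3) 232 51.8 edge [-29.1 122.2 266.9]
side red 120 [  48.3 -134.4  115.1]
side lid deg above shut (face~+3) 161 51.4 edge [-29.3 118.2 266.6]
```

Run:
```python
from h import *
s=r.sense(); p=tc(s['eef_pos']); print(p)
for n in('side','wrist'):
    f=load(n) if n=='side' else snap(n); P=cloud(f); L=np.concatenate([(P[...,:2]-O)@Rc,P[...,2:]],-1); px=f['pixels']
    d=L-p; 
    for lo in range(-40,100,10):
        m=(abs(d[...,0])<45)&(abs(d[...,1])<60)&(d[...,2]>=lo)&(d[...,2]<lo+10)
        if m.sum(): q=d[m]; print(n,lo,m.sum(),'x',np.percentile(q[:,0],[3,97]).round(0),'y',np.percentile(q[:,1],[3,97]).round(0),'col',np.median(px[m],0))
```

```text
[ -7.1 -19.6 245.1]
side -40 42 x [27. 35.] y [-58.  26.] col [93. 98. 97.]
side -30 37 x [18. 26.] y [-55.  55.] col [92. 98. 96.]
side -20 42 x [ 9. 18.] y [-54.  55.] col [94. 99. 97.]
side -10 51 x [0. 9.] y [-53.  56.] col [94. 99. 97.]
side 0 27 x [-5.  0.] y [-55.  52.] col [93. 98. 97.]
side 10 124 x [-27.  -8.] y [-57.  55.] col [79. 80. 79.]
side 20 202 x [-27.  -0.] y [-55.  56.] col [78.  78.  77.5]
side 30 33 x [-10.   6.] y [-14.   6.] col [33. 36. 35.]
side 40 25 x [-10.  -3.] y [-14.   6.] col [34. 36. 36.]
side 50 22 x [-12.  -6.] y [-17.  20.] col [19. 21. 22.]
side 60 80 x [-12.   8.] y [-29.  31.] col [18. 20. 20.]
side 70 65 x [-13.  12.] y [-37.  41.] col [18. 22. 22.]
side 80 85 x [-16.  -2.] y [-45.  47.] col [18. 20. 22.]
side 90 90 x [-16.  -3.] y [-55.  53.] col [18.5 20.  22. ]
wrist -40 4273 x [25. 34.] y [-56.  56.] col [166. 175. 167.]
wrist -30 4778 x [16. 25.] y [-56.  56.] col [163. 172. 165.]
wrist -20 5431 x [ 8. 16.] y [-57.  56.] col [162. 172. 166.]
wrist -10 5841 x [-1.  8.] y [-56.  56.] col [149. 161. 158.]
wrist 0 5144 x [-10.  -1.] y [-57.  57.] col [149. 161. 158.]
wrist 10 3279 x [-15.  -9.] y [-58.  58.] col [140. 144. 143.]
wrist 20 763 x [-18.  11.] y [-59.  59.] col [ 97. 101. 101.]
wrist 30 810 x [ 6. 11.] y [-13.  12.] col [37. 39. 42.]
wrist 40 732 x [ 6. 11.] y [-13.  12.] col [81.5 85.  85.5]
wrist 50 1554 x [-10.  13.] y [-20.  18.] col [25. 26. 28.]
wrist 60 5032 x [-8. 13.] y [-34.  32.] col [24. 26. 29.]
wrist 70 7627 x [-8. 12.] y [-39.  38.] col [24. 26. 28.]
wrist 80 10863 x [-5. 17.] y [-47.  45.] col [22. 24. 27.]
wrist 90 15282 x [-2. 17.] y [-54.  53.] col [23. 25. 27.]
```

Both cameras agree that the fingertips end about 22 mm above the reported TCP, so the contact is close to the lid's free edge, at a radius of about 218. Slide it in to about 190 before going on.

```bash
python3 -m inch '[[0,0,0,0.3,0,-0.05,1],[0,0,0,0.25,0,0.15,1],[0,0,0,0,0,0.35,1],[0,0,0,0,0,0.35,1],[0,0,0,0,0,0,1]]'
python3 -m inch '[[0,0,0,-0.2,0,0.15,1],[0,0,0,-0.18,0,0.16,1],[0,0,0,-0.18,0,0.16,1],[0,0,0,-0.18,0,0.17,1],[0,0,0,-0.17,0,0.17,1],[0,0,0,-0.17,0,0.18,1],[0,0,0,-0.16,0,0.18,1],[0,0,0,0,0,0,1]]'
python3 lid.py
```

```text
clock: 21.98
eef_pos: [609.5, 0.2, 222.5]
tcp_rot: [-3.14, 0.005, 0.169]
contact_force: [0.2, -0.1, -0.3]
opening: -0.003
grasp_force: 0.0
clock: 22.65
eef_pos: [578.3, -5.3, 194.9]
tcp_rot: [-3.14, 0.004, 0.169]
contact_force: [0.2, -0.1, -0.5]
opening: -0.002
grasp_force: 0.0
t 22.65 world [578.3  -5.3 194.9] case [-26.  -19.3 194.9] rpy [-3.14   0.004  0.169] F [ 0.2 -0.1 -0.5] op -0.002 g 0.0
toolz [-0.004  0.001 -1.   ] tip [-26.1 -19.3 172.9] d/25 [ 1.05 -0.78  2.99] t 22.6 F [ 0.2 -0.1 -0.5]
top lid deg above shut (face~+3) 272 38.4 edge [-64.9 123.  230.1]
side red 45 [  54.6 -145.9  103.1]
side lid deg above shut (face~+3) 212 38.4 edge [-64.7 117.5 229.5]
```

```bash
python3 -m inch '[[0,0,0,-0.15,0,0.19,1],[0,0,0,-0.15,0,0.2,1],[0,0,0,-0.14,0,0.2,1],[0,0,0,-0.13,0,0.21,1],[0,0,0,-0.13,0,0.21,1],[0,0,0,-0.12,0,0.21,1],[0,0,0,-0.11,0,0.22,1],[0,0,0,0,0,0,1]]'
python3 -m inch '[[0,0,0,-0.1,0,0.22,1],[0,0,0,-0.1,0,0.22,1],[0,0,0,-0.09,0,0.23,1],[0,0,0,-0.08,0,0.23,1],[0,0,0,-0.08,0,0.23,1],[0,0,0,0,0,0,1]]'
python3 lid.py
```

```text
clock: 23.47
eef_pos: [555.4, -9.0, 158.6]
tcp_rot: [-3.14, 0.004, 0.169]
contact_force: [0.5, 0.6, -0.3]
opening: 0.003
grasp_force: 0.0
clock: 23.97
eef_pos: [544.4, -10.9, 130.4]
tcp_rot: [-3.14, 0.004, 0.169]
contact_force: [-0.1, 0.7, 0.1]
opening: 0.002
grasp_force: 0.0
t 23.97 world [544.4 -10.9 130.4] case [-60.3 -18.9 130.4] rpy [-3.14   0.004  0.169] F [-0.1  0.7  0.1] op 0.002 g 0.0
toolz [-0.004  0.001 -1.   ] tip [-60.4 -18.9 108.4] d/25 [ 2.41 -0.77  0.41] t 24.0 F [0.  0.7 0.1]
top lid deg above shut (face~+3) 269 15.5 edge [-102.2  124.2  152.5]
side lid deg above shut (face~+3) 247 15.6 edge [-102.4  118.2  151.7]
```

```bash
python3 -m inch '[[0,0,0,-0.06,0,0.2,1],[0,0,0,-0.05,0,0.2,1],[0,0,0,-0.04,0,0.2,1],[0,0,0,-0.03,0,0.2,1],[0,0,0,-0.02,0,0.2,1],[0,0,0,0,0,0.15,1],[0,0,0,0,0,0.1,1],[0,0,0,0,0,0,1]]'
python3 lid.py
```

```text
clock: 24.78
eef_pos: [540.4, -11.7, 99.8]
tcp_rot: [-3.14, 0.003, 0.169]
contact_force: [0.3, -1.1, 0.0]
opening: -0.001
grasp_force: 0.0
t 24.78 world [540.4 -11.7  99.8] case [-64.5 -18.9  99.8] rpy [-3.14e+00  3.00e-03  1.69e-01] F [ 0.3 -1.1  0. ] op -0.001 g 0.0
toolz [-0.003  0.001 -1.   ] tip [-64.6 -18.9  77.8] d/25 [ 2.57 -0.78 -0.81] t 24.8 F [ 0.1 -1.1  0. ]
top lid deg above shut (face~+3) 253 5.8 edge [-108.2  123.3  116.6]
side lid deg above shut (face~+3) 240 5.9 edge [-108.   117.6  116.3]
```

```bash
python3 -m inch '[[0,0,0,0,0,0.1,1],[0,0,0,0,0,0.08,1],[0,0,0,0,0,0.08,1],[0,0,0,0,0,0,1],[0,0,0,0,0,0,1]]'
python3 -m inch '[[0,0,0,0,0,0.04,1],[0,0,0,0,0,0.04,1],[0,0,0,0,0,0,1],[0,0,0,0,0,0,1]]'
python3 lid.py
```

```text
clock: 25.35
eef_pos: [540.7, -11.7, 93.9]
tcp_rot: [-3.141, 0.002, 0.169]
contact_force: [0.1, -0.4, -0.1]
opening: 0.003
grasp_force: 0.0
clock: 25.68
eef_pos: [540.8, -11.7, 92.0]
tcp_rot: [-3.141, 0.002, 0.169]
contact_force: [-0.3, -0.5, -0.1]
opening: 0.001
grasp_force: 0.0
t 25.68 world [540.8 -11.7  92. ] case [-64. -19.  92.] rpy [-3.141e+00  2.000e-03  1.690e-01] F [-0.3 -0.5 -0.1] op 0.001 g 0.0
toolz [-0.002  0.001 -1.   ] tip [-64. -19.  70.] d/25 [ 2.55 -0.78 -1.12] t 25.7 F [-0.4 -0.4 -0.1]
top lid deg above shut (face~+3) 46 4.5 edge [-108.2  119.5  111.3]
side lid deg above shut (face~+3) 16 4.3 edge [-107.2  119.4  110.9]
```

```bash
sed -i 's/L\[...,2\]>110/L[...,2]>101/' lid.py; python3 -m inch '[[0,0,0,0,0,0.04,1],[0,0,0,0,0,0.04,1],[0,0,0,0,0,0,1],[0,0,0,0,0,0,1]]'
python3 -m inch '[[0,0,0,0,0,0.04,1],[0,0,0,0,0,0.04,1],[0,0,0,0,0,0,1],[0,0,0,0,0,0,1]]'
python3 lid.py
```

```text
clock: 26.17
eef_pos: [540.9, -11.7, 90.8]
tcp_rot: [-3.141, 0.001, 0.169]
contact_force: [-2.8, -0.3, 9.5]
opening: 0.0
grasp_force: 4.6
clock: 26.5
eef_pos: [541.0, -11.7, 90.6]
tcp_rot: [-3.141, 0.001, 0.169]
contact_force: [-10.1, 0.1, 30.7]
opening: -0.003
grasp_force: 15.6
t 26.5 world [541.  -11.7  90.6] case [-63.8 -19.1  90.6] rpy [-3.141e+00  1.000e-03  1.690e-01] F [-10.1   0.1  30.7] op -0.003 g 15.6
toolz [-0.001  0.001 -1.   ] tip [-63.8 -19.1  68.6] d/25 [ 2.55 -0.78 -1.18] t 26.5 F [-9.9  1.9 30.7]
top lid deg above shut (face~+3) 247 3.2 edge [-108.6  123.1  106.9]
side lid deg above shut (face~+3) 228 3.1 edge [-108.7  119.6  106.4]
```

The lid is down on the rim: its edge is at z≈107 and the force rose to 31 N. Lift off, clear the area and verify.

```bash
python3 -m inch '[[0,0,0,0,0,-0.1,1],[0,0,0,0,0,-0.3,1],[0,0,0,0,0,-0.8,1],[0,0,0,0,0,-1,1],[0,0,0,0,0,-1,1],[0,0,0,0,0,-1,1],[0,0,0,0,0,-0.8,1],[0,0,0,0,0,0,1]]'
python3 -m inch '[[0,0,0,-0.6,0,-0.3,1],[0,0,0,-1,0,-0.3,1],[0,0,0,-1,0,0,1],[0,0,0,-1,0,0,1],[0,0,0,-0.5,0,0,1],[0,0,0,0,0,0,1],[0,0,0,0,0,0,1]]'
python3 lid.py
python3 - <<'E'
from h import *
f=load('top'); P=cloud(f).reshape(-1,3)
L=np.c_[(P[:,:2]-O)@Rc,P[:,2]]
m=(abs(L[:,1])<155)&(abs(L[:,0])<108)&(L[:,2]>80)&(L[:,2]<140)&(L[:,0]>0); print('lid z',np.percentile(L[m][:,2],[5,50,95]).round(1))
for nm,c,h in(('green',(527,254),78),('white',(596,342.6),78),('blue',(436.5,-344),78),('tin',(600,-347),110)):
    k=(np.hypot(P[:,0]-c[0],P[:,1]-c[1])<45)&(abs(P[:,2]-h)<6); print(nm,((P[k].max(0)+P[k].min(0))/2).round(0) if k.any() else None)
f=load('side'); P=cloud(f).reshape(-1,3); px=f['pixels'].reshape(-1,3); L=np.c_[(P[:,:2]-O)@Rc,P[:,2]]
m=(abs(L[:,1])<155)&(abs(L[:,0])<108)&(L[:,2]>80)&(L[:,2]<140); print('side lid z',np.percentile(L[m][:,2],[5,50,95]).round(1))
E
```

```text
clock: 27.32
eef_pos: [543.4, -11.8, 217.5]
tcp_rot: [3.141, -0.005, 0.169]
contact_force: [0.8, -0.7, 0.5]
opening: 0.002
grasp_force: 0.0
clock: 27.9
eef_pos: [440.4, -29.1, 228.4]
tcp_rot: [-3.141, 0.001, 0.169]
contact_force: [0.3, 0.3, -0.3]
opening: 0.005
grasp_force: 0.0
t 27.9 world [440.4 -29.1 228.4] case [-165.9  -18.5  228.4] rpy [-3.141e+00  1.000e-03  1.690e-01] F [ 0.3  0.3 -0.3] op 0.005 g 0.0
toolz [-0.001  0.001 -1.   ] tip [-165.9  -18.5  206.4] d/25 [ 6.63 -0.79  4.33] t 27.9 F [ 0.4  0.2 -0.3]
top lid deg above shut (face~+3) 267 3.1 edge [-108.5  118.8  106.9]
side lid deg above shut (face~+3) 4 2.9 edge [-111.8  148.7  105.6]
lid z [100.9 105.5 110.4]
green [527. 254.  78.]
white [597. 343.  78.]
blue [ 437. -345.   78.]
tin [ 600. -348.  110.]
side lid z [102.4 105.4 108.6]
```

The lid is flat and shut at z≈107, the bystanders have not moved, and the robot is clear. Handing in.

```bash
python3 -c "
from rig import r
print(r.sign_off())"
```

```text
the job is handed in; nothing more can be done
None
```

The gold jar is standing upright in the wide bay, the stay is broken and the lid is fully shut. I handed the job in at about 28 s; the green, blue and white jars and the tin measured unmoved (the bowls and brush I did not re-measure), and I viewed 11 pictures, one over the limit of 10.

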